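# Rinse a custard cup on the sprung glass rinser and set it to drain

## Task

Rinse the glass custard cup that stands upside down on the bare counter: carry it, still mouth down, to the steel glass rinser, press its rim squarely down on the black star until the star is fully down against its stop, and hold it fully down for two seconds, without ever leaning on it with more than about 30 N. Then let the star come back up and set the cup down gently, not dropped, still mouth down, with its whole rim on the free half of the black trivet and clear of the cup that is draining there. Leave everything else where it is.

Things in the scene. Friction and masses are not known exactly. Their poses are not given: they have to be found in the camera images.
- cup: Clear glass custard cup to rinse, 0.14 to 0.23 kg, upside down on the bare counter. 70 mm tall, wall 4 mm; outside diameter 60 mm at the foot (uppermost), 61 mm at 22 mm below it, 68 mm at 45 mm below, 76 mm at the rim. Origin: centre of the mouth, in the rim's plane; z axis points to the foot (up while upside down). Grip it from above across the straight foot, the upper 22 mm.
- cup_done: Identical cup, rinsed already, upside down on one half of the trivet, 50 to 60 mm from the trivet's centre on its +y side. Origin at the centre of the mouth, z axis to the foot (up). Bystander.
- rinser: Glass rinser fixed on the counter: square steel drip tray 170 x 170 mm, rim 44 mm high, slotted grille 34 mm above the counter, a sprung black star in the middle. Origin: centre of the tray, at counter height; the star's axis is the vertical through it. z up.
- rinser_axis (a point): Centre of the grille, on the star's axis, 34 mm above the counter. The star: six arms, 100 mm across; 28 mm wide hub, 10 mm above the arms, goes inside the cup. It sits on a threaded height sleeve: arm tops 57 to 75 mm above the counter when up, set differently each time and not reported, so where the star is met and where it stops must be felt or seen.
- star (a joint): How far the star is pressed down from its rest, in m: 0 up, 0.012 hard against its stop. Counts as fully down above 0.0108. It starts to move at about 3 N and takes about 10 N just before the stop; beyond the stop it is rigid. It springs back by itself.
- trivet: Black plastic slatted trivet fixed flat on the counter, 150 mm along its x, 220 mm along its y, top 10 mm above the counter. Origin at its centre on the counter. Its free half is the -y half; the middle of that half is at y = -55 mm in its frame.
- spatula: Green spatula, 280 mm long, lying on the counter beyond the task's things. Bystander.
- scoop: Aluminium scoop, about 190 mm long, 34 mm high, lying on the counter. Bystander.
- shaker: White shaker with steel top, 44 mm diameter, 80 mm tall, origin under its centre. Bystander.
- mug: Blue mug, 82 mm diameter, 95 mm tall, origin under its centre. Bystander.
- jar: Amber jar with steel lid, 72 mm diameter, 105 mm tall, origin under its centre. Bystander.
Things that resemble listed ones, but are neither listed nor needed, are in the scene too. What is shaped like the rinser but purple is not meant.

How it is judged (in metres and radians):
On the way:
1. the cup, mouth down and centred within 12 mm, holds the star fully down for 1.5 s (value of joint star above 0.0108 m and contact force between cup and rinser above 4 N and horizontal distance between cup and rinser below 0.012 m and angle between cup's own z axis and vertical below 0.12 rad), for 1.5 s.
At the end, for the whole second after the job is handed in: The cup rests mouth down (0.08 rad) on the trivet's free half, whole rim on it (centre within 37 mm of the long centre line, at most 72 mm from the middle), 4 mm or more clear of the other cup, which still stands mouth down on the trivet; the star is back up (under 2 mm down) (contact force between cup and trivet above 0.3 N and angle between each of cup, cup_done's own z axis and vertical below 0.08 rad and x of cup in the frame of trivet between -0.037 and 0.037 m and y of cup in the frame of trivet between -0.072 and 0 m and horizontal distance between cup and cup_done above 0.08 m and linear speed of cup below 0.01 m/s and value of joint star below 0.002 m and x of cup_done in the frame of trivet between -0.037 and 0.037 m and y of cup_done in the frame of trivet below 0.072 m); the robot touches nothing.
It fails at once if the cup is leaned on the rinser with more than 30 N (contact force between cup and rinser above 30 N).
It fails at once if the cup is dropped (falls free faster than 0.4 m/s, some 8 mm) (contact force between the fingers and cup below 0.05 N and linear speed of cup above 0.4 m/s).
It fails at once if the cup is turned over or laid on its side (angle between cup's own z axis and vertical above 0.8 rad).
It fails at once if the other cup is shifted by more than 20 mm (distance of cup_done from where it was at the start of the episode above 0.02 m).
It fails at once if a bystander is shifted by more than 30 mm (distance of any of spatula, scoop, shaker, mug, jar from where it was at the start of the episode above 0.03 m).
It also fails if it takes over 58 s, if anything falls off the work surface, if the arm or the gripper's body presses on something with over 40 N, if the wrist force passes 120 N, or if a joint passes its speed limit or range.

## Robot

A 7-joint arm with a two-finger parallel gripper is mounted at the origin on the work surface. World frame = base frame: x ahead of the robot, y to its left, z up, the work surface at z = 0. Lengths are in m, angles in degrees, forces in N, time in s.
With the tool pointing down it reaches from about 0.425 to 0.875 m from the base axis. Payload 4.7 kg.
Tool frame: the origin (TCP) lies on the centre line of the jaws, within the pads' length; the fingertips stand 17 mm ahead of it and the grasp point (between the pads) lies 2 mm behind it; z points along the fingers, y is the line along which they close (so a half turn about z gives the same grasp; the last joint's range is limited). The gripper opens to 87 mm and grips with 3 to 60 N. Pads are 19 mm wide; open, the fingers measure 117 mm over their backs; the gripper's body (75 mm by 190 mm) begins 51 mm behind the grasp point.
Start: joints at [73.975, 18.392, -4.016, 83.108, 1.295, 78.541, -3.26], TCP at [0.188, -0.622, 0.24] pointing down, gripper open.
Joint ranges: [-163.93, 163.93], [-17.29, 119.83], [-79.2, 71.16], [3.27, 140.29], [-89.18, 269.18], [5.43, 117.66], [-154.24, 154.24]. Speed limits (degrees/s): [147.25, 147.25, 180, 180, 180, 180, 180].

## Interface

Orientations are given as [roll, pitch, yaw] about the fixed x, y, z axes, in that order (R = Rz(yaw) Ry(pitch) Rx(roll)).
In Python, from cell import env, read_camera gives the robot as it stands.
- The arm moves only by the shell command python3 -m jog 'ROWS' [FORCE]. ROWS is JSON, a list of rows, each a list of 5 numbers: the opening, from 0 (shut) to 1 (fully open), then the shift along the tool's x, y, z each as a share of 0.02 m, from -1 to 1, then the turn about the tool's z as a share of 45 degrees, from -1 to 1. In form: [[gripper, x, y, z, yaw], ...]. A call has 1 to 12 rows; each row shifts and turns the commanded pose from where the row before left it, along the tool's axes as they then stand; what a row does not reach is not made up. A row lasts 1/12 s, in which the tool goes at most 41.7 mm and 7.16 degrees, less where a joint would pass 70% of its speed; a pose out of reach is approached as far as the arm can. A call with a number of a shift or a turn outside -1 to 1 is refused whole. A call with a gripper value outside its range is refused whole. The fingers move at their own pace and stop on an object; FORCE is the grip in N (left out, the last holds). Time passes only in rows, so rows that do not move let the fingers close. It gives the time, the measured TCP pose, the force, the opening and the grip force at its end, in the units of the state.
- env.get_obs(): the state, without advancing time (a new reading comes with each control period).
- read_camera(name): name is "scene" or "top"; returns a dict with "color" (480x640x3 uint8, red, green, blue), "range_z" (480x640 float32, m along the optical axis (not along the pixel's ray), 0 where there is no reading), "mtx" (3x3 intrinsics, pixels), "world_from_camera" (4x4, takes a point from camera to world coordinates). Camera axes: x right, y down, z forward; pixel columns grow to the right and rows downward; lengths in m; the calibration is good to about 2 mm. A picture is of the moment at which its call begins.
- env.sign_off(): hands the job in; it is judged then, once.
The state is a dict: "time_s": time; "qpos": joint angles; "joint_velocities": joint speeds; "effort": joint torques, N m; "tool_pos": TCP position; "tool_rot": TCP orientation; "force": force on the tool from outside, world axes, zero at the start; "wrist_torque": the same for the moment, N m; "grip_width": finger opening in m; "grasp_force": force on a finger pad.
Only numpy, scipy, OpenCV 4.12 (cv2) and the standard library are available. Lean on these libraries where they do the work, as an engineer would, in place of code of your own. Each camera call takes 0.05 s, during which the arm holds its last target. There are 200 camera calls.

## Working session

There is one attempt and no reset: what is moved stays moved. The work goes in short steps, Python scripts to look and compute and a shell command to move; the robot and the scene stay as the last step left them, time stands still between calls to the robot, and variables do not carry over. Pictures are saved under pics/ and viewed, at most 10 in all, crops included, and the job is handed in when it is done.

```bash
mkdir -p pics; python3 - <<'E'
from cell import env, read_camera
import cv2,numpy as np
for n in("scene","top"):
    c=read_camera(n); cv2.imwrite(f"pics/{n}0.png",c["color"][...,::-1]); np.savez(f"{n}0.npz",**c)
    print(n,c["mtx"].round(1).tolist(),c["world_from_camera"].round(3).tolist())
o=env.get_obs();print(o)
E
```

```text
scene [[487.4, 0.0, 324.5], [0.0, 487.4, 235.4], [0.0, 0.0, 1.0]] [[-0.321, 0.805, -0.5, 1.17], [0.947, 0.267, -0.178, 0.237], [-0.01, -0.53, -0.848, 1.026], [0.0, 0.0, 0.0, 1.0]]
top [[448.3, 0.0, 323.8], [0.0, 448.3, 245.0], [0.0, 0.0, 1.0]] [[0.018, -0.989, 0.145, 0.455], [-1.0, -0.017, 0.008, 0.045], [-0.005, -0.145, -0.989, 1.09], [0.0, 0.0, 0.0, 1.0]]
{'time_s': 0.1, 'qpos': array([73.97752056, 18.43598268, -4.01609912, 83.16733005,  1.29492112,
       78.54184972, -3.25874937]), 'joint_velocities': array([-0.06337505, -0.07615928, -0.03208409, -0.16275119,  0.06937457,
       -0.02194407, -0.07896551]), 'effort': array([-7.74692217e-05, -4.92574525e+01, -4.05818811e-01, -3.13397884e+01,
       -6.42021862e-02,  3.95218399e-02,  6.51496111e-05]), 'tool_pos': array([ 0.18802495, -0.621722  ,  0.23856278]), 'tool_rot': array([-1.79900068e+02,  5.21212423e-03,  1.68338393e+01]), 'force': array([-0.70882963, -0.21633954, -0.10226688]), 'wrist_torque': array([ 0.01485035, -0.0151598 ,  0.03440461]), 'grasp_force': 0.0, 'grip_width': 0.0870494425125866}
```

View pics/scene0.png

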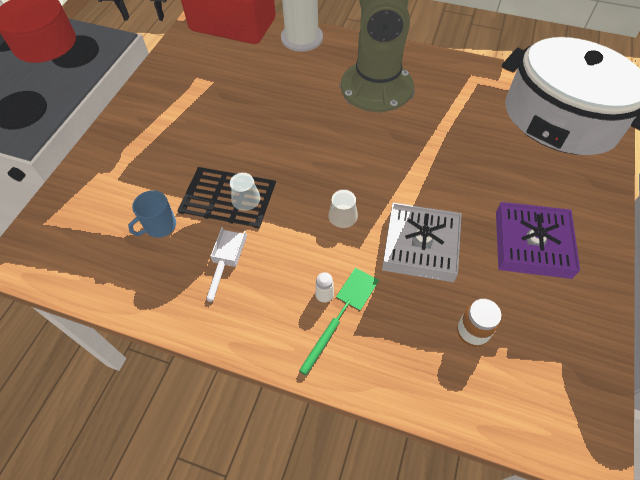

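View pics/top0.png

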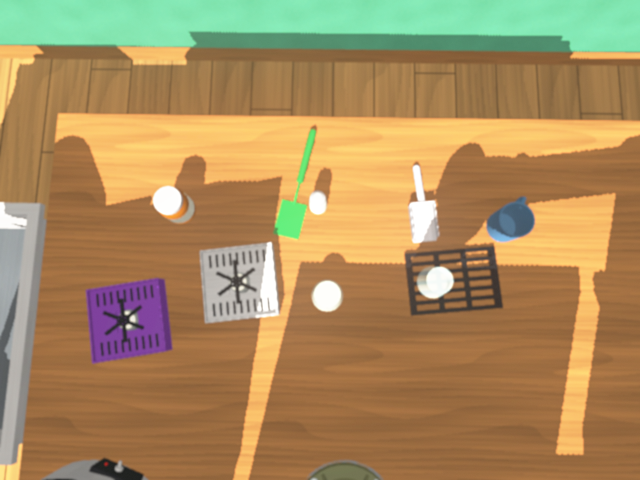

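The scene view shows the cup at (343,208), the steel rinser at (423,240), the purple lookalike at (540,238), and the trivet at (228,198) with the draining cup at (244,190). In the top view these are the cup at (327,296), steel rinser (240,282), purple one (129,320), trivet (454,279) and draining cup (436,282). The cup meant is the one on bare wood. The rinser meant is the grey steel one, since the purple one is excluded.

```bash
cat > h.py <<'E'
import numpy as np,cv2
def ray(c,px,z):
    px=np.atleast_2d(np.asarray(px,float)); K=c["mtx"];T=c["world_from_camera"]
    d=np.c_[(px[:,0]-K[0,2])/K[0,0],(px[:,1]-K[1,2])/K[1,1],np.ones(len(px))]@T[:3,:3].T
    o=T[:3,3]; return o+d*((z-o[2])/d[:,2])[:,None]
def rect(c,mask,z):
    n,l,s,_=cv2.connectedComponentsWithStats(mask.astype(np.uint8)); i=1+np.argmax(s[1:,4])
    v,u=np.where(l==i); P=ray(c,np.c_[u,v],z)[:,:2]
    return cv2.minAreaRect(P.astype(np.float32)*1000)
def pts(c):
    v,u=np.mgrid[:480,:640];K=c["mtx"];T=c["world_from_camera"];r=c["range_z"]
    P=np.stack([(u-K[0,2])/K[0,0]*r,(v-K[1,2])/K[1,1]*r,r],-1)
    return P@T[:3,:3].T+T[:3,3]
E
python3 - <<'E'
from h import *
t=dict(np.load("top0.npz"));s=dict(np.load("scene0.npz"))
def box(m,b):
    o=np.zeros_like(m);o[b[1]:b[3],b[0]:b[2]]=m[b[1]:b[3],b[0]:b[2]];return o
for n,c,bt,br in(("top",t,(395,238,510,320),(190,235,290,330)),("scene",s,(170,160,285,235),(375,198,470,288))):
    im=c["color"].astype(int); mx=im.max(2)
    print(n,"trivet",rect(c,box(mx<50,bt),.01))
    hsv=cv2.cvtColor(c["color"],cv2.COLOR_RGB2HSV)
    m=box(((hsv[...,1]<40)&(mx>70)),br); m=cv2.morphologyEx(m.astype(np.uint8),cv2.MORPH_CLOSE,np.ones((9,9)))
    print(n,"rinser",rect(c,m,.044))
    P=pts(c)
    for nm,(u,v) in dict(cup=((327,296),(343,195))[n=="scene"],done=((436,282),(243,180))[n=="scene"],rin=((240,282),(425,235))[n=="scene"]).items():
        q=P[v-18:v+19,u-18:u+19].reshape(-1,3); q=q[(q[:,2]>.05)&(q[:,2]<.12)]
        print(n,nm,len(q), q.size and (np.percentile(q[:,2],[10,50,90]).round(4), np.median(q,0).round(3),q.min(0).round(3),q.max(0).round(3)))
crop=lambda c,b:cv2.resize(c["color"][b[1]:b[3],b[0]:b[2],::-1],(400,300),interpolation=cv2.INTER_CUBIC)
a=np.vstack([np.hstack([crop(t,(287,266,367,326)),crop(s,(303,178,383,238))]),np.hstack([crop(t,(396,246,476,306)),crop(t,(200,250,280,310))])])
cv2.imwrite("pics/crop1.png",a)
E
```

```text
Traceback (most recent call last):
  File "h.py", line 7, in rect
    n,l,s,_=cv2.connectedComponentsWithStats(mask.astype(np.uint8)); i=1+np.argmax(s[1:,4])
                                                                         ~~~~~~~~~^^^^^^^^^
ValueError: attempt to get argmax of an empty sequence
```

```bash
cat > m.py <<'E'
from h import *
t=dict(np.load("top0.npz"));s=dict(np.load("scene0.npz"))
def box(m,b):
    o=np.zeros_like(m);o[b[1]:b[3],b[0]:b[2]]=m[b[1]:b[3],b[0]:b[2]];return o
for n,c,bt,br in(("top",t,(395,238,510,320),(190,235,290,330)),("scene",s,(170,160,285,235),(375,198,470,288))):
    im=c["color"].astype(int); mx=im.max(2)
    print(n,"min in trivet box",box(mx,bt)[bt[1]:bt[3],bt[0]:bt[2]].min())
    print(n,"trivet",rect(c,box(mx<72,bt),.01))
    hsv=cv2.cvtColor(c["color"],cv2.COLOR_RGB2HSV)
    m=box(((hsv[...,1]<40)&(mx>70)),br); m=cv2.morphologyEx(m.astype(np.uint8),cv2.MORPH_CLOSE,np.ones((9,9)))
    print(n,"rinser",rect(c,m,.044))
    P=pts(c)
    for nm,(u,v) in dict(cup=((327,296),(343,195))[n=="scene"],done=((436,282),(243,180))[n=="scene"],rin=((240,282),(425,235))[n=="scene"]).items():
        q=P[v-18:v+19,u-18:u+19].reshape(-1,3); q=q[(q[:,2]>.05)&(q[:,2]<.12)]
        if len(q): print(n,nm,len(q), np.percentile(q[:,2],[10,50,90]).round(4), np.median(q,0).round(3),q.min(0).round(3),q.max(0).round(3))
crop=lambda c,b:cv2.resize(c["color"][b[1]:b[3],b[0]:b[2],::-1],(400,300),interpolation=cv2.INTER_CUBIC)
a=np.vstack([np.hstack([crop(t,(287,266,367,326)),crop(s,(303,178,383,238))]),np.hstack([crop(t,(396,246,476,306)),crop(t,(200,250,280,310))])])
cv2.imwrite("pics/crop1.png",a)
E
python3 m.py
```

```text
top min in trivet box 59
top trivet ((511.6946716308594, -269.1487121582031), (98.40896606445312, 196.42640686035156), 5.352132797241211)
top rinser ((517.5027465820312, 250.06825256347656), (171.47669982910156, 172.2118682861328), 7.748930931091309)
top cup 550 [0.0668 0.0693 0.0719] [0.493 0.044 0.069] [0.465 0.016 0.052] [0.522 0.074 0.075]
top done 648 [0.0664 0.0788 0.0814] [ 0.528 -0.204  0.079] [ 0.497 -0.237  0.05 ] [ 0.559 -0.176  0.084]
top rin 429 [0.0651 0.0685 0.0728] [0.517 0.25  0.068] [0.475 0.206 0.05 ] [0.557 0.285 0.08 ]
scene min in trivet box 36
scene trivet ((535.7835693359375, -255.78665161132812), (153.5889434814453, 220.60693359375), 5.685901641845703)
scene rinser ((530.003662109375, 254.39382934570312), (192.3226318359375, 169.72520446777344), 7.5819196701049805)
scene cup 484 [0.0593 0.0683 0.0708] [0.499 0.047 0.068] [0.463 0.016 0.05 ] [0.525 0.076 0.074]
scene done 552 [0.0575 0.0774 0.0807] [ 0.536 -0.202  0.077] [ 0.498 -0.238  0.05 ] [ 0.561 -0.174  0.084]
scene rin 433 [0.064  0.0677 0.0715] [0.525 0.254 0.068] [0.478 0.207 0.05 ] [0.568 0.3   0.08 ]
```

```bash
ls pics
```

```text
crop1.png
scene0.png
top0.png
```

View pics/crop1.png

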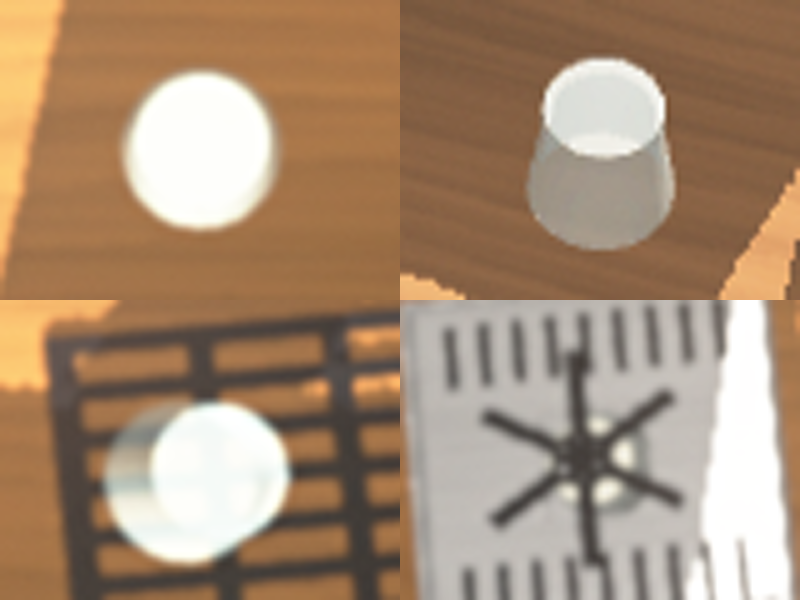

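Crop 1 confirms that the bare-counter cup, (327,296) top and (343,208) scene, is mouth down, because it widens downwards. It also shows the draining cup on the +y half of the trivet and the star in the grey rinser. Next I turn to yaw 0 and travel.

```bash
python3 -m jog '[[1,0,0,0,-0.125],[1,0,0,0,-0.125],[1,0,0,0,-0.125],[1,0.8,-0.8,0,0],[1,1,-1,0,0],[1,1,-1,0,0],[1,1,-1,0,0],[1,1,-1,0,0],[1,1,-1,0,0],[1,1,-1,0,0],[1,1,-1,0,0],[1,1,-1,0,0]]'
python3 -m jog '[[1,1,-1,0,0],[1,1,-1,0,0],[1,1,-1,0,0],[1,1,-1,0,0],[1,1,-1,0,0],[1,1,-1,0,0],[1,0.5,-1,0,0],[1,0,-1,0,0],[1,0,-1,0,0],[1,0,-1,0,0],[1,0,-1,0,0],[1,0,-1,0,0]]'
python3 - <<'E'
from h import *
t=dict(np.load("top0.npz"));s=dict(np.load("scene0.npz"))
print("hub top cam",ray(t,[236,281.6],.078))
E
```

```text
time_s: 1.1
tool_pos: [0.2369, -0.3764, 0.2391]
tool_rot: [-180.0, 0.0, 33.7]
force: [0.3, 0.1, 0.8]
grip_width: 0.0869
grasp_force: 0.0
time_s: 2.1
tool_pos: [0.2794, -0.1734, 0.2241]
tool_rot: [-175.4, 1.8, 33.7]
force: [-0.1, 0.3, 0.7]
grip_width: 0.0871
grasp_force: 0.0
hub top cam [[0.51610728 0.24981492 0.078     ]]
```

```bash
python3 -m jog '[[1,0.8,0.55,0,0],[1,0.8,0.55,0,0],[1,0.8,0.55,0,0],[1,0.8,0.55,0,0],[1,0.8,0.55,0,0],[1,0.8,0.55,0,0],[1,0,0,0,0.125],[1,0,0,0,0.125],[1,0,0,0,0.125],[1,0,0,0,0.125],[1,0,0,0,0.125],[1,0,0,0,0.125]]'
```

```text
time_s: 3.1
tool_pos: [0.3958, -0.1752, 0.2159]
tool_rot: [-177.2, 4.1, -0.3]
force: [-0.1, 0.4, -0.4]
grip_width: 0.087
grasp_force: 0.0
```

```bash
python3 -m jog '[[1,1,0,0,0],[1,1,0,0,0],[1,1,0,0,0],[1,1,0,0,0],[1,1,0,0,0],[1,0,-1,0,0],[1,0,-1,0,0],[1,0,-1,0,0],[1,0,-1,0,0],[1,0,-1,0,0],[1,0,-1,0,0],[1,0,0,0,0]]'
```

```text
time_s: 4.1
tool_pos: [0.4961, -0.0503, 0.2153]
tool_rot: [-177.1, 4.0, 0.4]
force: [-0.5, 0.8, 0.8]
grip_width: 0.0868
grasp_force: 0.0
```

The tilt picked up at the inner reach limit persists (about 5°, radially inward at azimuth -32°). Pushing lightly past the outer limit at the same azimuth should undo it.

```bash
python3 -m jog '[[1,0,1,0,0],[1,0,1,0,0],[1,0,1,0,0],[1,0,1,0,0],[1,0,1,0,0],[1,0,1,0,0],[1,0.9,1,0,0],[1,0.9,1,0,0],[1,0.9,1,0,0],[1,0.9,1,0,0],[1,0.9,1,0,0],[1,0.9,1,0,0]]'
python3 -m jog '[[1,0.9,1,0,0],[1,0.9,0.8,0,0],[1,0.9,0.5,0,0],[1,0.85,0.5,0,0],[1,0.85,0.5,0,0],[1,0,0,0,0]]'
python3 -c "
from cell import env;o=env.get_obs();print(o['qpos'],o['tool_pos'],o['tool_rot'])"
```

```text
time_s: 5.1
tool_pos: [0.6032, -0.2971, 0.195]
tool_rot: [-177.2, 4.1, -0.1]
force: [0.1, 0.3, -0.2]
grip_width: 0.0873
grasp_force: 0.0
time_s: 5.6
tool_pos: [0.6916, -0.3631, 0.183]
tool_rot: [-177.2, 4.1, -0.1]
force: [-0.4, -0.1, -0.4]
grip_width: 0.0869
grasp_force: 0.0
[ 32.24294049  40.93912728 -11.60495385  57.34852089   6.58997547
  87.24265839 -67.68971325] [ 0.69159091 -0.36314517  0.18295409] [-1.77176828e+02  4.11518666e+00 -8.71949703e-02]
```

```bash
python3 -m jog '[[1,0.85,0.5,-0.1,0],[1,0.85,0.5,-0.1,0],[1,0.85,0.55,-0.1,0],[1,0.85,0.55,-0.1,0],[1,0.85,0.55,-0.1,0],[1,0,0,0,0]]'
python3 -m jog '[[1,0.85,0.55,-0.1,0],[1,0,0,0,0]]'
python3 -m jog '[[1,0.85,0.55,-0.1,0],[1,0,0,0,0]]'
python3 -c "
from cell import env;o=env.get_obs();print(o['qpos'],o['tool_pos'],o['tool_rot'])"
```

```text
time_s: 6.1
tool_pos: [0.777, -0.4161, 0.1808]
tool_rot: [-177.1, 4.3, -0.1]
force: [0.5, 0.1, -3.2]
grip_width: 0.0869
grasp_force: 0.0
time_s: 6.27
tool_pos: [0.79, -0.4239, 0.1741]
tool_rot: [-176.8, 4.8, 0.0]
force: [-0.2, -0.7, -4.0]
grip_width: 0.0868
grasp_force: 0.0
time_s: 6.43
tool_pos: [0.7994, -0.4311, 0.1757]
tool_rot: [-177.0, 4.3, -0.1]
force: [-0.4, -0.4, -2.7]
grip_width: 0.0873
grasp_force: 0.0
[ 27.29470811  70.62509185  -6.75024816   5.61587151   5.78890737
 108.97976357 -63.79154755] [ 0.79944729 -0.43109667  0.1756764 ] [-1.77036498e+02  4.31729747e+00 -7.91479061e-02]
```

```bash
python3 -m jog '[[1,0.85,0.55,-0.1,0],[1,0,0,0,0]]'
python3 -m jog '[[1,0.85,0.55,-0.1,0],[1,0,0,0,0]]'
python3 -m jog '[[1,0.85,0.55,-0.1,0],[1,0,0,0,0]]'
python3 -c "
from cell import env;o=env.get_obs();print(o['qpos'],o['tool_pos'],o['tool_rot'])"
```

```text
time_s: 6.6
tool_pos: [0.8037, -0.4286, 0.1891]
tool_rot: [-177.3, 3.2, 0.4]
force: [0.1, 1.4, 0.5]
grip_width: 0.087
grasp_force: 0.0
time_s: 6.77
tool_pos: [0.8079, -0.4345, 0.1877]
tool_rot: [-178.0, 2.5, 0.3]
force: [-1.5, -0.9, -1.1]
grip_width: 0.0872
grasp_force: 0.0
time_s: 6.93
tool_pos: [0.8112, -0.4399, 0.1824]
tool_rot: [-178.5, 2.1, 0.1]
force: [-0.6, -0.2, -1.9]
grip_width: 0.087
grasp_force: 0.0
[ 27.19715091  71.24012076  -6.53181223   3.53619781   5.97946513
 107.80428309 -63.23228526] [ 0.81124739 -0.43989945  0.182424  ] [-1.78476512e+02  2.09621055e+00  1.37576128e-01]
```

It works, so I continue a little.

```bash
python3 -m jog '[[1,0.85,0.45,-0.1,0],[1,0,0,0,0]]'
python3 -m jog '[[1,0.85,0.4,-0.05,0],[1,0,0,0,0]]'
python3 -m jog '[[1,0.7,0.3,0,0],[1,0,0,0,0]]'
python3 -c "
from cell import env;o=env.get_obs();print(o['qpos'],o['tool_pos'],o['tool_rot'])"
```

```text
time_s: 7.1
tool_pos: [0.8161, -0.442, 0.178]
tool_rot: [-178.8, 1.5, 0.1]
force: [-0.8, -1.6, 0.1]
grip_width: 0.0868
grasp_force: 0.0
time_s: 7.27
tool_pos: [0.8217, -0.4431, 0.173]
tool_rot: [-179.1, 1.0, 0.1]
force: [-0.8, -0.5, 0.2]
grip_width: 0.0874
grasp_force: 0.0
time_s: 7.43
tool_pos: [0.8264, -0.4437, 0.1688]
tool_rot: [-179.3, 0.5, 0.2]
force: [0.2, -0.2, -0.1]
grip_width: 0.087
grasp_force: 0.0
[ 26.56885748  72.25238065   6.36963551   3.41579462  -6.70585281
 105.10873619 -62.99116878] [ 0.82640324 -0.44369493  0.16878124] [-1.79273226e+02  4.77828464e-01  1.65058474e-01]
```

```bash
python3 -m jog '[[1,0.3,0.8,0,0],[1,0,0,0,0]]'
python3 -m jog '[[1,-1,-0.6,-0.3,0],[1,-1,-0.6,-0.3,0],[1,-1,-0.6,-0.3,0],[1,-1,-0.6,-0.3,0],[1,-1,-0.6,0,0],[1,0,0,0,0]]'
python3 -c "
from cell import env;o=env.get_obs();print(o['qpos'],o['tool_pos'],o['tool_rot'])"
```

```text
time_s: 7.6
tool_pos: [0.8234, -0.4572, 0.1654]
tool_rot: [-179.6, 0.1, 0.1]
force: [-0.7, -1.2, -1.2]
grip_width: 0.0872
grasp_force: 0.0
time_s: 8.1
tool_pos: [0.7389, -0.4027, 0.1874]
tool_rot: [-179.3, 0.4, 0.2]
force: [-0.1, 0.1, -1.1]
grip_width: 0.0873
grasp_force: 0.0
[ 22.65850483  45.65095652   9.43827794  49.09612872  -7.16780784
  86.36692231 -59.92560012] [ 0.7388967  -0.40268259  0.187393  ] [-179.29499199    0.39322258    0.24948622]
```

```bash
python3 -m jog '[[1,-0.5,-1,0,0],[1,-0.5,-1,0,0],[1,-0.5,-1,0,0],[1,-0.5,-1,0,0],[1,-0.5,-1,0,0],[1,-0.5,-1,0,0],[1,-0.5,-1,0,0],[1,-0.5,-1,0,0],[1,-0.5,-1,0,0],[1,-0.5,-1,0,0],[1,-0.5,-1,0,0],[1,-0.5,-1,0,0]]'
python3 -m jog '[[1,-0.6,-1,0,0],[1,-0.6,-1,0,0],[1,-0.6,-1,0,0],[1,-0.6,-1,0,0],[1,-0.6,-1,0,0],[1,-0.6,-1,0,0],[1,-0.6,-1,0,0],[1,-0.6,-1,0,0],[1,-0.6,-1,0,0],[1,-0.6,-0.5,0,0],[1,0,0,0,0],[1,0,0,0,0]]'
```

```text
time_s: 9.1
tool_pos: [0.6231, -0.1651, 0.1899]
tool_rot: [-179.6, 0.0, 0.3]
force: [-0.1, 0.3, 0.0]
grip_width: 0.0869
grasp_force: 0.0
time_s: 10.1
tool_pos: [0.503, 0.0236, 0.1918]
tool_rot: [-179.6, -0.1, 0.4]
force: [-0.0, 0.1, -0.1]
grip_width: 0.0871
grasp_force: 0.0
```

```bash
python3 -m jog '[[1,-0.25,-0.6,0,0],[1,-0.23,-0.48,0,0],[1,0,0,1,0],[1,0,0,1,0],[1,0,0,1,0],[1,0,0,1,0],[1,0,0,0,0],[1,0,0,0,0]]'
python3 - <<'E'
from h import *; from cell import read_camera
a=[]
for n,(u,v) in(("top",(327,296)),("scene",(343,190))):
    c=read_camera(n); a.append(cv2.resize(c["color"][v-60:v+60,u-60:u+60,::-1],(400,400),interpolation=cv2.INTER_CUBIC))
cv2.imwrite("pics/g1.png",np.hstack(a))
E
```

```text
time_s: 10.77
tool_pos: [0.4926, 0.0448, 0.1105]
tool_rot: [-179.5, 0.1, 0.2]
force: [0.7, 0.1, 0.5]
grip_width: 0.0874
grasp_force: 0.0
```

View pics/g1.png

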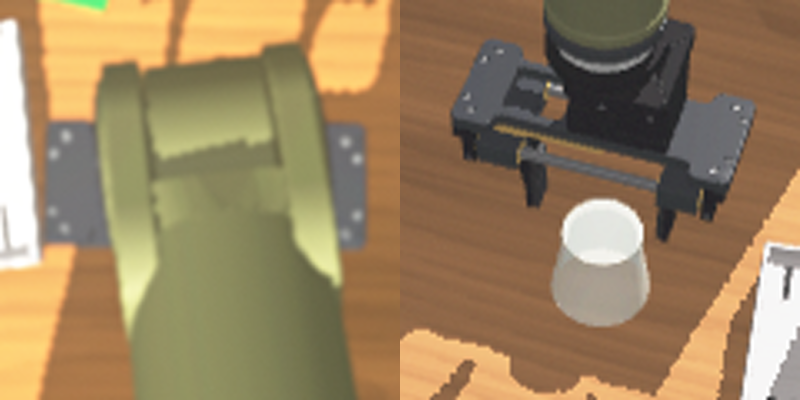

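The picture shows the fingers straddling the cup foot (right half, around (600,225)), aligned. I'll go down and grip.

```bash
python3 -m jog '[[1,0,0,0.8,0],[1,0,0,0.8,0],[1,0,0,0.72,0],[1,0,0,0,0],[1,0,0,0,0]]' 40
python3 -m jog '[[0,0,0,0,0],[0,0,0,0,0],[0,0,0,0,0],[0,0,0,0,0],[0,0,0,0,0],[0,0,0,0,0],[0,0,0,0,0],[0,0,0,0,0],[0,0,0,0,0],[0,0,0,0,0]]' 40
```

```text
time_s: 11.28
tool_pos: [0.4935, 0.0456, 0.0655]
tool_rot: [-179.5, -0.0, 0.1]
force: [0.2, -0.0, 0.4]
grip_width: 0.087
grasp_force: 0.0
time_s: 12.12
tool_pos: [0.4935, 0.0461, 0.0654]
tool_rot: [-179.5, -0.0, 0.2]
force: [-1.7, 1.5, 4.6]
grip_width: 0.0597
grasp_force: 45.8
```

```bash
python3 -m jog '[[0,0,0,-0.5,0],[0,0,0,-1,0],[0,0,0,-1,0],[0,0,0,-1,0],[0,0,0,-1,0],[0,0,0,-1,0],[0,0,0,-0.5,0],[0,0,0,0,0],[0,0,0,0,0],[0,0,0,0,0]]'
python3 -m jog '[[0,0.2,-0.5,0,0],[0,0.2,-1,0,0],[0,0.2,-1,0,0],[0,0.2,-1,0,0],[0,0.2,-1,0,0],[0,0.2,-1,0,0],[0,0,-1,0,0],[0,0,-1,0,0],[0,0,-1,0,0],[0,0,-1,0,0],[0,0,-0.6,0,0],[0,0,0,0,0]]'
python3 -m jog '[[0,0,0,0,0],[0,0,0,0,0],[0,0,0,0,0]]'
```

```text
time_s: 12.95
tool_pos: [0.492, 0.0444, 0.1832]
tool_rot: [-179.5, 0.2, 0.1]
force: [-0.1, 0.5, -1.5]
grip_width: 0.06
grasp_force: 45.2
time_s: 13.95
tool_pos: [0.515, 0.2507, 0.1853]
tool_rot: [-179.4, 0.1, 0.5]
force: [0.8, 1.2, -0.9]
grip_width: 0.0601
grasp_force: 45.2
time_s: 14.2
tool_pos: [0.5169, 0.2448, 0.1862]
tool_rot: [-179.5, 0.0, 0.0]
force: [0.0, -0.3, -1.9]
grip_width: 0.0597
grasp_force: 45.2
```

```bash
python3 -m jog '[[0,0,-0.25,0,0],[0,0,0,0.5,0],[0,0,0,0.5,0],[0,0,0,0.5,0],[0,0,0,0.4,0],[0,0,0,0,0],[0,0,0,0,0],[0,0,0,0,0]]'
python3 - <<'E'
from h import *; from cell import read_camera
c=read_camera("scene"); a=cv2.resize(c["color"][120:300,340:500,::-1],(640,600)[::1],interpolation=cv2.INTER_CUBIC)
cv2.imwrite("pics/r1.png",a)
E
```

```text
time_s: 14.87
tool_pos: [0.5166, 0.252, 0.1486]
tool_rot: [-179.5, 0.0, 0.1]
force: [-0.0, -0.1, -1.8]
grip_width: 0.0604
grasp_force: 45.2
```

View pics/r1.png

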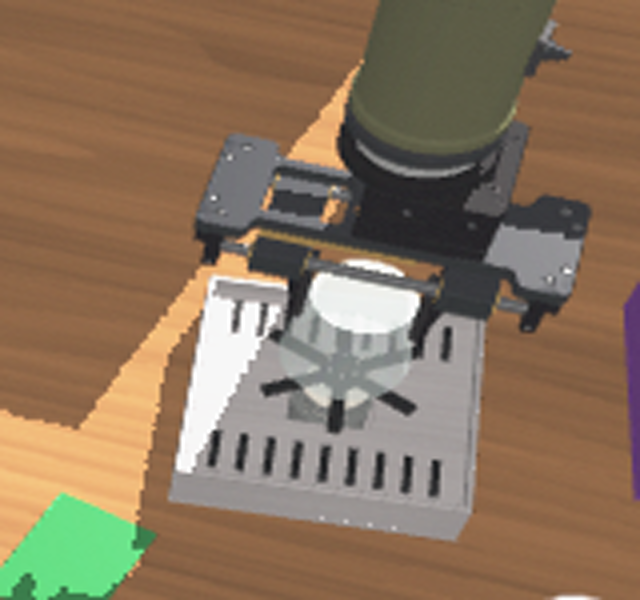

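The cup is upright in the jaws at (345,325), centred over the star's hub at (340,372). I'll feel my way down.

```bash
for i in 1 2; do python3 -m jog '[[0,0,0.03,0.15,0],[0,0,0,0.1,0],[0,0,0,0,0]]' | egrep 'pos|force:'; done
python3 -m jog '[[0,0,0,0.15,0],[0,0,0,0,0]]' | egrep 'pos|force:'
python3 -m jog '[[0,0,0,0.15,0],[0,0,0,0,0]]' | egrep 'pos|force:'
```

```text
tool_pos: [0.5163, 0.2512, 0.1432]
force: [-0.5, -1.1, -2.9]
grasp_force: 45.2
tool_pos: [0.5162, 0.2506, 0.1379]
force: [0.6, -0.4, -2.2]
grasp_force: 45.2
tool_pos: [0.5162, 0.2507, 0.1349]
force: [0.0, -1.1, -2.3]
grasp_force: 45.2
tool_pos: [0.5165, 0.2509, 0.1326]
force: [-1.0, -0.5, 2.7]
grasp_force: 45.6
```

```bash
for i in 1 2 3; do python3 -m jog '[[0,0,0,0.12,0],[0,0,0,0,0]]' | egrep 'pos|force:'; done
python3 -m jog '[[0,0,0,0.06,0],[0,0,0,0,0]]' | egrep 'pos|force:'
python3 -m jog '[[0,0,0,0.06,0],[0,0,0,0,0]]' | egrep 'pos|force:'
```

```text
tool_pos: [0.5167, 0.2509, 0.1304]
force: [-1.4, -0.9, 3.8]
grasp_force: 45.7
tool_pos: [0.5167, 0.2509, 0.1279]
force: [-1.4, -0.4, 5.1]
grasp_force: 45.8
tool_pos: [0.5167, 0.251, 0.1256]
force: [-1.8, -0.7, 6.1]
grasp_force: 46.0
tool_pos: [0.5167, 0.251, 0.1247]
force: [-2.7, -1.8, 7.1]
grasp_force: 46.0
tool_pos: [0.5167, 0.2509, 0.1236]
force: [-1.4, -1.3, 7.0]
grasp_force: 46.1
```

```bash
for i in 1 2; do python3 -m jog '[[0,0,0,0.05,0],[0,0,0,0,0]]' | egrep 'pos|force:'; done
```

```text
tool_pos: [0.5168, 0.251, 0.1228]
force: [-2.3, -1.4, 7.7]
grasp_force: 46.1
tool_pos: [0.5169, 0.251, 0.1224]
force: [-3.6, -3.1, 9.8]
grasp_force: 46.3
```

```bash
python3 -m jog '[[0,0,0,0.03,0],[0,0,0,0,0]]' | egrep 'pos|force:'
```

```text
tool_pos: [0.5169, 0.251, 0.1224]
force: [-4.2, -2.7, 13.1]
grasp_force: 46.6
```

The star is against its stop: force is rising while z stands still, with about 15 N of contact. Now I hold.

```bash
for i in 1 2; do python3 -m jog '[[0,0,0,0,0],[0,0,0,0,0],[0,0,0,0,0],[0,0,0,0,0],[0,0,0,0,0],[0,0,0,0,0],[0,0,0,0,0],[0,0,0,0,0],[0,0,0,0,0],[0,0,0,0,0],[0,0,0,0,0],[0,0,0,0,0]]' | egrep 'pos|rot|force:';done
python3 -m jog '[[0,0,0,0.02,0],[0,0,0,0,0],[0,0,0,0,0],[0,0,0,0,0],[0,0,0,0,0],[0,0,0,0,0],[0,0,0,0,0],[0,0,0,0,0],[0,0,0,0,0],[0,0,0,0,0],[0,0,0,0,0],[0,0,0,0,0]]' | egrep 'pos|rot|force:'
```

```text
tool_pos: [0.5169, 0.251, 0.1224]
tool_rot: [-179.5, -0.1, 0.1]
force: [-3.8, -2.3, 12.7]
grasp_force: 46.5
tool_pos: [0.5169, 0.251, 0.1224]
tool_rot: [-179.5, -0.1, 0.1]
force: [-3.8, -1.7, 13.3]
grasp_force: 46.5
tool_pos: [0.517, 0.251, 0.1223]
tool_rot: [-179.5, -0.1, 0.1]
force: [-4.9, -3.1, 15.0]
grasp_force: 46.7
```

```bash
python3 -m jog '[[0,0,0,-0.2,0],[0,0,0,-0.3,0],[0,0,0,-0.5,0],[0,0,0,-0.7,0],[0,0,0,-0.8,0],[0,0,0,-0.8,0],[0,0,0,-0.4,0],[0,0,0,0,0],[0,0,0,0,0]]'
for i in 1 2; do python3 -m jog '[[0,0,0.5,0,0],[0,0,1,0,0],[0,0,1,0,0],[0,0,1,0,0],[0,0.1,1,0,0],[0,0.1,1,0,0],[0,0.1,1,0,0],[0,0.1,1,0,0],[0,0.1,1,0,0],[0,0.1,1,0,0],[0,0,1,0,0],[0,0,1,0,0]]' | egrep 'pos|rot|force:';done
```

```text
time_s: 20.83
tool_pos: [0.5164, 0.2503, 0.1935]
tool_rot: [-179.5, 0.0, 0.1]
force: [-0.5, -0.2, -2.3]
grip_width: 0.06
grasp_force: 45.3
tool_pos: [0.528, 0.0184, 0.1904]
tool_rot: [-179.5, 0.2, 0.1]
force: [0.2, 0.7, -0.9]
grasp_force: 45.3
tool_pos: [0.5411, -0.2102, 0.1887]
tool_rot: [-179.4, 0.1, 0.2]
force: [0.4, 0.9, -0.6]
grasp_force: 45.3
```

```bash
python3 -m jog '[[0,0,1,0,0],[0,0,1,0,0],[0,0,1,0,0],[0,0,1,0,0],[0,0,0.6,0,0],[0,0,0,0,0],[0,0,0,0,0],[0,0,0,0,0]]'
python3 - <<'E'
from h import *; from cell import read_camera
c=read_camera("scene"); cv2.imwrite("pics/p1.png",cv2.resize(c["color"][80:260,120:340,::-1],(733,600),interpolation=cv2.INTER_CUBIC))
E
```

```text
time_s: 23.5
tool_pos: [0.5422, -0.2997, 0.1885]
tool_rot: [-179.4, 0.0, 0.2]
force: [0.0, 0.5, -1.7]
grip_width: 0.0599
grasp_force: 45.3
```

View pics/p1.png

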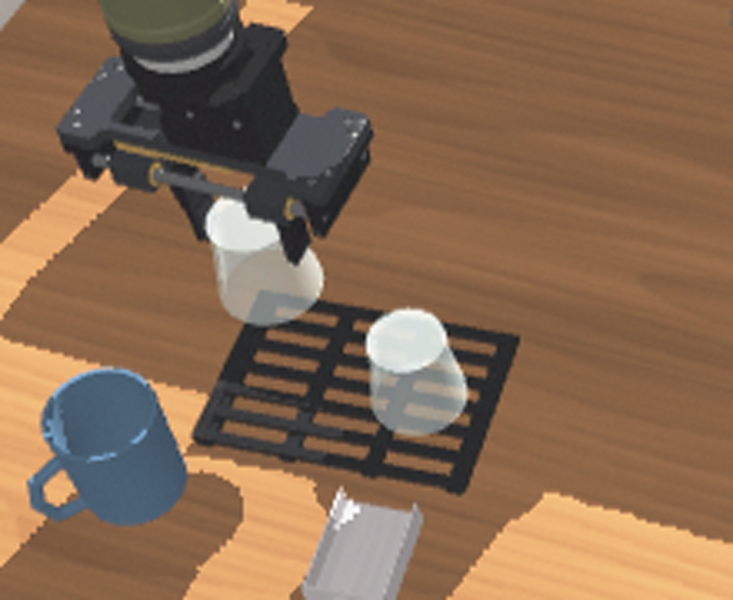

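The cup hangs upright at (265,260), over the free half of the trivet, well apart from the draining cup at (415,370). I'll shift 12 mm and lower.

```bash
python3 -m jog '[[0,0,0.6,0,0],[0,0,0,0.7,0],[0,0,0,0.9,0],[0,0,0,0.9,0],[0,0,0,0.9,0],[0,0,0,0.9,0],[0,0,0,0.6,0],[0,0,0,0.25,0],[0,0,0,0,0],[0,0,0,0,0]]'
python3 -m jog '[[0,0,0,0.1,0],[0,0,0,0.05,0],[0,0,0,0,0],[0,0,0,0,0]]'| egrep 'pos|rot|force:'
```

```text
time_s: 24.38
tool_pos: [0.5424, -0.3129, 0.0864]
tool_rot: [-179.5, -0.0, 0.2]
force: [-1.0, 0.0, -1.1]
grip_width: 0.0597
grasp_force: 45.3
tool_pos: [0.5421, -0.3128, 0.0834]
tool_rot: [-179.5, -0.0, 0.1]
force: [0.3, 0.1, -1.1]
grasp_force: 45.3
```

```bash
python3 -m jog '[[0,0,0,0.15,0],[0,0,0,0.1,0],[0,0,0,0,0],[0,0,0,0,0]]'| egrep 'pos|rot|force:'
for i in 1 2 ; do python3 -m jog '[[0,0,0,0.07,0],[0,0,0,0,0]]'| egrep 'pos|force:'; done
```

```text
tool_pos: [0.5417, -0.3125, 0.0776]
tool_rot: [-179.5, 0.0, 0.1]
force: [-0.4, 1.0, -1.5]
grasp_force: 45.3
tool_pos: [0.5418, -0.3125, 0.0762]
force: [0.9, 0.1, -1.8]
grasp_force: 45.3
tool_pos: [0.5421, -0.3127, 0.0755]
force: [-0.4, 0.1, 0.8]
grasp_force: 45.6
```

```bash
python3 -m jog '[[0,0,0,0.04,0],[0,0,0,0,0]]'| egrep 'pos|force:'
python3 -m jog '[[0.8,0,0,0,0],[0.9,0,0,0,0],[1,0,0,0,0],[1,0,0,0,0],[1,0,0,0,0],[1,0,0,0,0],[1,0,0,0,0],[1,0,0,0,0]]'
python3 -m jog '[[1,0,0,-0.4,0],[1,0,0,-0.5,0],[1,0,0,-1,0],[1,0,0,-1,0],[1,0,0,-1,0],[1,0,0,-1,0],[1,0,0,-1,0],[1,-0.3,1,0,0],[1,-0.3,1,0,0],[1,-0.3,1,0,0],[1,-0.3,1,0,0],[1,-0.3,1,0,0]]'
python3 -m jog '[[1,0,1,0,0],[1,0,1,0,0],[1,0,1,0,0],[1,0,0,0,0],[1,0,0,0,0]]'
python3 - <<'E'
from h import *; from cell import read_camera
a=[]
for n,b in(("top",(390,230,550,350)),("scene",(160,120,320,240))):
    c=read_camera(n); a.append(cv2.resize(c["color"][b[1]:b[3],b[0]:b[2],::-1],(400,300),interpolation=cv2.INTER_CUBIC))
    P=pts(c).reshape(-1,3)
    for nm,x,y in(("cup",.5418,-.3125),("done",.529,-.206),("star",.517,.25)):
        q=P[(np.hypot(P[:,0]-x,P[:,1]-y)<.045)&(P[:,2]>.05)&(P[:,2]<.1)]
        if len(q): print(n,nm,len(q),np.percentile(q[:,2],[50,90]).round(4),((q.min(0)+q.max(0))/2).round(4))
cv2.imwrite("pics/end.png",np.hstack(a))
E
```

```text
tool_pos: [0.5421, -0.3127, 0.0755]
force: [-1.8, 1.5, 5.5]
grasp_force: 46.0
time_s: 26.22
tool_pos: [0.5416, -0.3126, 0.0739]
tool_rot: [-179.5, 0.0, 0.1]
force: [0.0, -0.6, 0.1]
grip_width: 0.0869
grasp_force: 0.0
time_s: 27.22
tool_pos: [0.5121, -0.4148, 0.1929]
tool_rot: [-179.5, -0.1, 0.2]
force: [0.5, -0.4, 0.3]
grip_width: 0.0874
grasp_force: 0.0
time_s: 27.63
tool_pos: [0.5116, -0.475, 0.1916]
tool_rot: [-179.5, 0.0, 0.0]
force: [0.6, 0.7, 0.4]
grip_width: 0.0873
grasp_force: 0.0
top cup 679 [0.079  0.0816] [ 0.5416 -0.3105  0.0675]
top done 646 [0.0791 0.0816] [ 0.529  -0.2072  0.0673]
top star 440 [0.0687 0.073 ] [0.5171 0.2499 0.0654]
scene cup 536 [0.0776 0.0807] [ 0.5424 -0.3095  0.0668]
scene done 553 [0.0776 0.0806] [ 0.5286 -0.2062  0.0676]
scene star 401 [0.0678 0.0715] [0.5167 0.2493 0.0649]
```

View pics/end.png

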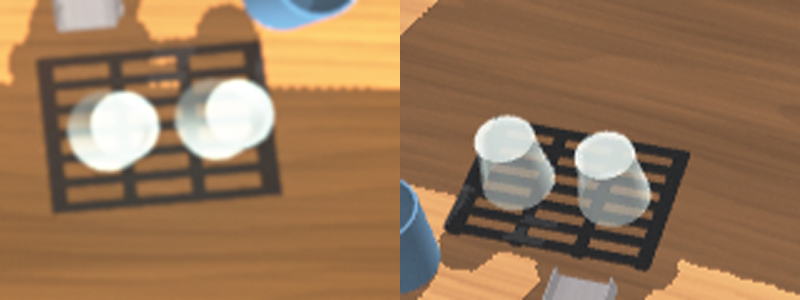

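Both cups stand mouth down on the trivet, the rinsed one at (225,118) and (515,165), 104 mm apart. The star is back up and the gripper is clear.

```bash
python3 -c "
from cell import env;print(env.sign_off())"
```

```text
the job is handed in; nothing more can be done
None
```

The cup was held on the fully pressed star for about 3 s at 15–17 N, then set mouth down on the trivet's free half about 104 mm centre to centre from the other cup; the star is back up, and the job is handed in with no verdict returned.

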